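# Pop the touch-latch sample box and weigh the red-capped jar

## Task

Press the front of the sample box's clear lid down until its touch latch clicks, then catch the lid as it springs up and ease it gently all the way open without ever letting it fly. Take the red-capped jar out and stand it gently, upright, near the middle of the scale's steel pan, leaving the lid open, the blue-capped jar in its place in the box and everything else on the counter where it is.

Things in the scene. Friction and masses are not known exactly. Their poses are not given: they have to be found in the camera images.
- keeper: Dark wooden sample box, fixed to the counter, 200 (x) x 300 (y) x 110 mm high, walls 10 mm, inner floor 10 mm above the counter, open below the lid. Origin: centre of its underside. Its front (latch side) looks along its own -x, its hinge side is +x, z is up. It stands at various places and yaws.
- lid (a joint): Hinge of the box's lid, rad. 0: latched shut, level. Pressed, it goes below 0 to a hard stop at -0.055. It opens upwards to its stop at 1.45 (nearly upright). Once unlatched a spring lifts it: 2 to 3 N up at the brass spot near shut, under 0.5 N near open. Let go, it flies up at over 5 rad/s and bangs; a finger resting on its upper face and moving back slowly lets it follow. It stays open by itself.
- latch (a joint): The hidden pivoted catch inside the box's front, rad: 0 latched, 0.2 or more (up to about 0.65) once it has clicked free, which happens on the way down at a lid angle of about -0.025 (front pressed down some 4 mm). Only the lid works it; it then stays free and does not latch again.
- lid_press (a point): Centre of the brass spot (26 mm across) on the upper face of the lid's front rail, midway along it: press here, some 5 N takes it down 8 mm to the hard stop. 150 mm from the hinge axis, 26 mm behind the lid's front edge, 114 mm above the counter when shut. Axes of the lid, moving with it: -x to the front edge, y along the hinge, z out of the upper face.
- lid_hinge (a point): Point on the lid's hinge axis (its y axis, the box's y), midway, 109 mm above the counter, 88 mm to +x of the box's centre. The lid is an inset panel 176 mm from here to its front edge, 276 mm along y, 10 mm thick (upper face 5 mm above the axis, 4 mm above the rim): wooden frame, 50 mm front rail, clear pane. Axes turn with the lid.
- jar_red: Straight round jar with a red cap, 56 mm across, 84 mm high, about 0.25 kg, amber with a white band; stands upright on the inner floor of the box, under the lid, left or right of the middle (about 65 mm either way). Origin: centre of its underside; z up through the cap.
- jar_blue: The same jar with a blue cap, at the other side of the box: leave it there. Origin: centre of its underside.
- scale: Grey counter scale, fixed, 220 (x) x 200 (y) mm. Origin: centre of its underside, on the counter. Its dark display looks up at its own -x side.
- scale_pan (a point): Centre of the top of the scale's steel pan, 60 mm above the counter; the pan is flat and rigid, 170 (x) x 190 (y) mm.
- mug: White mug, 80 mm across, 90 mm high, standing by. Origin: centre of its underside.
- bowl: Blue bowl, 130 mm across, 45 mm high, standing by. Origin: centre of its underside.
- spray: White bottle, 64 mm across, 170 mm high, standing by. Origin: centre of its underside.
- tin: Yellow tin, 72 mm across, 100 mm high, standing by. Origin: centre of its underside.
- spatula: Spatula lying flat on the counter. Origin: on its underside, near its middle.
- tongs: Wooden tongs, 210 mm long, 14 mm high, lying flat on the counter near the front left of the box. Origin: centre of the underside.

How it is judged:
On the way, in this order (a step that is already met when the one before it is completed fails the run):
1. the lid is pressed down until the latch clicks free (value of joint latch above 0.17 rad).
2. the lid is eased up to its open stop while both jars still stand in the box (value of joint lid above 1.35 rad and distance of jar_red from where it was at the start of the episode below 0.02 m), for 0.2 s.
3. the red-capped jar stands on the scale's pan (horizontal distance between jar_red and scale_pan below 0.06 m and z of jar_red in the frame of scale_pan below 0.006 m), for 0.2 s.
At the end, for the whole second after the job is handed in: Lid open (above 1.35 rad); red-capped jar upright (0.1 rad), still, on the pan within 60 mm of its centre; blue-capped jar upright in the box within 30 mm of its start; mug, bowl, bottle, tin, spatula and tongs within 40 mm of their starts (all of step 3 and value of joint lid above 1.35 rad and z of jar_red in the frame of scale_pan above -0.006 m and angle between each of jar_red, jar_blue's own z axis and vertical below 0.1 rad and linear speed of jar_red below 0.02 m/s and distance of jar_blue from where it was at the start of the episode below 0.03 m and distance of each of mug, bowl, spray, tin, spatula, tongs from where it was at the start of the episode below 0.04 m); the robot touches nothing.
It fails at once if the lid flies: it opens faster than 3 rad/s (velocity of joint lid above 3 rad/s).
It fails at once if the jar is dropped or rammed on the scale: over 40 N between them (contact force between jar_red and scale above 40 N).
It fails at once if the blue-capped jar is displaced by more than 30 mm (distance of jar_blue from where it was at the start of the episode above 0.03 m).
It fails at once if a bystander on the counter is displaced by more than 40 mm (distance of any of mug, bowl, spray, tin, spatula, tongs from where it was at the start of the episode above 0.04 m).
It also fails if it takes over 67 s, if anything falls off the work surface, if the arm or the gripper's body presses on something with over 40 N, if the wrist force passes 120 N, or if a joint passes its speed limit or range.

## Robot

A 6-joint arm with a two-finger parallel gripper is mounted at the origin on the work surface. World frame = base frame: x ahead of the robot, y to its left, z up, the work surface at z = 0. Lengths are in m, angles in rad, forces in N, time in s.
With the tool pointing down it reaches from about 0.35 to 0.775 m from the base axis. Payload 7.3 kg.
Tool frame: the origin (TCP) lies at the very end of the fingers, on their centre line; the grasp point (between the pads) lies 19 mm behind it; z points along the fingers, y is the direction in which the jaws open and shut (so a half turn about z gives the same grasp; the last joint's range is limited). The gripper opens to 92 mm and grips with 3 to 60 N. Pads are 19 mm wide; open, the fingers measure 130 mm over their backs; the gripper's body (75 mm by 190 mm) begins 47 mm behind the grasp point.
Start: joints at [-1.292, 0.342, 1.524, -0, 1.275, -0.146], TCP at [0.216, -0.478, 0.227] pointing down, gripper open.
Joint ranges: [-2.53, 2.53], [-0.77, 2.02], [0.04, 2.7], [-1, 4.14], [0.28, 2.66], [-3.11, 3.11]. Speed limits (rad/s): [2.57, 2.57, 3.14, 3.14, 3.14, 3.14].

## Interface

Orientations are given as a unit quaternion [x, y, z, w].
In Python, from rig import status, viewer, workorder, finder gives the robot as it stands. The module is installed in compiled form; this text tells all that it offers.
- The arm moves only by the tool jog_arm, never from a script. Its argument "motion" is a list of rows, each a list of 2 entries, a list of its own where there are three numbers: the shift along the tool's x, y, z normalised to -1 to 1, where 1 is 0.75 m, then the turn about the tool's z normalised to -1 to 1, where 1 is pi rad. In form: [[[dx, dy, dz], roll], ...]. A call has 1 to 5 rows; each row is the pose to reach, as a shift and turn from the pose commanded when the call began, along the tool's axes at that moment, turning the shorter way round; what a row does not reach only later rows make up. A row lasts 1/10 s, in which the tool goes at most 50 mm and 8.59 degrees, less where a joint would pass 70% of its speed; a pose out of reach is approached as far as the arm can. A call with a number of a shift or a turn outside -1 to 1 is refused whole. A call with a gripper value outside its range is refused whole. "grip" is the opening in per cent of the stroke, from 0 (shut) to 100 (fully open), set as the call begins (left out, the last holds). The fingers move at their own pace and stop on an object; "force" is the grip in N (left out, the last holds). Time passes only in rows, so rows that repeat a pose let the fingers close. It gives the time, the measured TCP pose, the force and the opening at its end, in the units of the state.
- status.read_state(): the state, without advancing time (a new reading comes with each control period).
- viewer.read_camera(name): name is "scene" or "top" or "wrist"; returns (picture, depth): 420x560x3 uint8, blue, green, red; 420x560 float32, m along the optical axis (not along the pixel's ray), 0 where there is no reading.
- viewer.calibration(name): a dict with "fov_y" (degrees; the focal length in pixels is half the picture's height over the tangent of half this angle, whatever the lens; pixels are square), "cx", "cy" (the principal point, pixels), "k1" (the pictures are not rectified: a ray, as slopes to the right and down, at radius r is drawn at 1 + k1 r^2 times it, then the intrinsics apply), "cam_to_world" (4x4, takes a point from camera to world coordinates); the wrist camera has in their place "hand_eye" (4x4, takes a point from camera to tool coordinates, whose origin is the TCP and whose axes are the flange's). Camera axes: x right, y down, z forward; pixel columns grow to the right and rows downward; lengths in m; the calibration is good to about 2 mm. A picture is of the moment at which its call begins: read the wrist's pose just before it. calibration takes no time and is no camera call.
- workorder.close_job(): hands the job in, once; it reports no verdict.
Trained networks look in the newest picture that a camera, given by its name, has taken for a name from the list of things; names that differ only in an ending like _2 or _b are one class to them, and where a whole thing is asked for, a point or a joint stands for the part that bears it (a point fixed in the world has none). Each returns a list of dicts, best first, with "confidence" (0 to 1); they miss things now and then, are a little off and sometimes report something else, mostly with a low value. They report only what shows in the picture. A call takes as long as a camera call.
- finder.outline_of(camera, query): "region" (420x560 bool, what is visible of it) and "box" ([left, top, right, bottom] in pixels, round what is visible of it).
The state is a dict: "time_s": time; "qpos": joint angles; "joint_vel": joint speeds; "joint_torque": joint torques, N m; "eef_pos": TCP position; "tcp_rot": TCP orientation; "ft_force": force on the tool from outside, world axes, zero at the start; "torque": the same for the moment, N m; "finger_gap": finger opening in m.
Only numpy, scipy, OpenCV 4.12 (cv2) and the standard library are available. Lean on these libraries where they do the work, as an engineer would, in place of code of your own. Each camera call takes 0.05 s, during which the arm holds its last target. There are 200 camera calls.

## Working session

There is one attempt and no reset: what is moved stays moved. The work goes in short steps, Python scripts to look and compute and a tool call to move; the robot and the scene stay as the last step left them, time stands still between calls to the robot, and variables do not carry over. Pictures are saved under pics/ and viewed, about 8 in all and at most 12, crops included, and the job is handed in when it is done.

Besides the shell and the picture viewer there is one more tool, called after "Request:" in YAML: its name, and indented under it one key for each argument. jog_arm: Moves the arm, as the interface text tells. Scaled input: -1 to 1 covers 0.75 m each way for a shift and pi rad each way for a turn. Its arguments: {"type":"object","properties":{"motion":{"type":"array","items":{"type":"array"}},"grip":{"type":"number"},"force":{"type":"number"}},"required":["motion"]}

```bash
mkdir -p pics; cat > h.py <<'E'
import numpy as np, cv2
from scipy.spatial.transform import Rotation as R
from rig import status, viewer, workorder, finder
def T_cam(name, st=None):
    c=viewer.calibration(name)
    if 'cam_to_world' in c: return c,np.array(c['cam_to_world'])
    st=st or status.read_state(); T=np.eye(4); T[:3,:3]=R.from_quat(st['tcp_rot']).as_matrix(); T[:3,3]=st['eef_pos']
    return c,T@np.array(c['hand_eye'])
def world(name,depth,st=None):
    """HxWx3 world points"""
    c,T=T_cam(name,st); h,w=depth.shape; f=h/2/np.tan(np.radians(c['fov_y'])/2)
    K=np.array([[f,0,c['cx']],[0,f,c['cy']],[0,0,1.]])
    u,v=np.meshgrid(np.arange(w),np.arange(h)); p=np.stack([u,v],-1).reshape(-1,1,2).astype(float)
    s=cv2.undistortPoints(p,K,np.array([c['k1'],0,0,0.])).reshape(h,w,2)
    P=np.concatenate([s*depth[...,None],depth[...,None]],-1)
    W=P@T[:3,:3].T+T[:3,3]; W[depth<=0]=np.nan
    return W
def tool(p,st=None):
    """world delta/target -> normalised tool shift"""
    st=st or status.read_state()
    return R.from_quat(st['tcp_rot']).inv().apply(np.array(p)-st['eef_pos'])/0.75
E
python3 - <<'E'
from h import *
np.set_printoptions(precision=4,suppress=True)
s=status.read_state(); print({k:np.round(v,3) for k,v in s.items()})
for cam in ['top','scene']:
    img,d=viewer.read_camera(cam); cv2.imwrite(f'pics/{cam}0.png',img); W=world(cam,d); np.save(f'{cam}0.npy',W)
    for q in ['keeper','lid','lid_press','jar_red','jar_blue','scale','mug','bowl','spray','tin','spatula','tongs']:
        for r in finder.outline_of(cam,q)[:2]:
            m=r['region']; p=W[m]; p=p[~np.isnan(p).any(1)]
            if len(p)==0: continue
            print(cam,q,round(r['confidence'],2),r['box'],m.sum(),np.median(p,0),p.min(0),p.max(0))
E
```

```text
{'time_s': np.float64(0.0), 'qpos': array([-1.292,  0.343,  1.525,  0.   ,  1.275, -0.146]), 'joint_vel': array([-0.   ,  0.002, -0.001,  0.   , -0.001, -0.   ]), 'joint_torque': array([  0.001, -43.124, -24.422,   0.072,   0.056,  -0.   ]), 'eef_pos': array([ 0.216, -0.478,  0.226]), 'tcp_rot': array([ 0.978,  0.211, -0.   , -0.001]), 'ft_force': array([0.471, 0.381, 0.256]), 'torque': array([-0.005, -0.034, -0.03 ]), 'finger_gap': np.float64(0.092)}
top keeper 0.7 [186.8, 166.5, 283.7, 236.5] 6184 [0.5391 0.1211 0.1122] [ 0.4358 -0.0327 -0.0046] [0.6817 0.2778 0.1256]
top lid 0.82 [187.4, 168.9, 277.7, 227.1] 4724 [0.5476 0.1218 0.1131] [ 0.4511 -0.0164  0.0048] [0.6483 0.2666 0.1256]
top lid_press 0.59 [191.0, 168.1, 278.3, 229.4] 4692 [0.5474 0.1215 0.1131] [ 0.4511 -0.0164  0.1028] [0.6482 0.2666 0.1256]
top scale 0.68 [328.7, 182.9, 393.0, 249.5] 3898 [ 0.5072 -0.2926  0.0584] [ 0.395  -0.4084 -0.0035] [ 0.6324 -0.1877  0.0687]
top mug 0.74 [117.6, 218.6, 148.8, 256.1] 728 [0.4031 0.4656 0.0388] [ 0.3579  0.4182 -0.0041] [0.472  0.4988 0.0962]
top bowl 0.88 [136.6, 149.3, 177.0
[... 1865 characters left out ...]
6 [0.3241 0.2479 0.0025] [ 0.2472  0.206  -0.0056] [0.3887 0.3099 0.0086]
scene spray 0.81 [176.6, 199.0, 207.7, 256.4] 1052 [ 0.7367 -0.0833  0.0938] [ 0.6493 -0.3055 -0.0088] [0.782  0.0015 0.1717]
scene tin 0.78 [144.6, 153.0, 170.9, 193.0] 808 [ 0.6965 -0.3971  0.0648] [ 0.6146 -0.5918 -0.0077] [ 0.7259 -0.3814  0.1035]
scene spatula 0.75 [214.6, 127.1, 293.0, 148.0] 504 [ 0.2676 -0.4448  0.002 ] [ 0.1795 -0.534  -0.0073] [ 0.4503 -0.3691  0.022 ]
scene tongs 0.97 [366.0, 258.0, 420.9, 267.9] 532 [0.3233 0.2503 0.0024] [ 0.2452  0.2026 -0.0056] [0.3887 0.314  0.0086]
scene tongs 0.32 [237.3, 200.5, 357.9, 295.7] 5750 [0.5553 0.1369 0.1101] [ 0.455  -0.0213  0.1006] [0.6503 0.2668 0.1198]
```

View pics/top0.png

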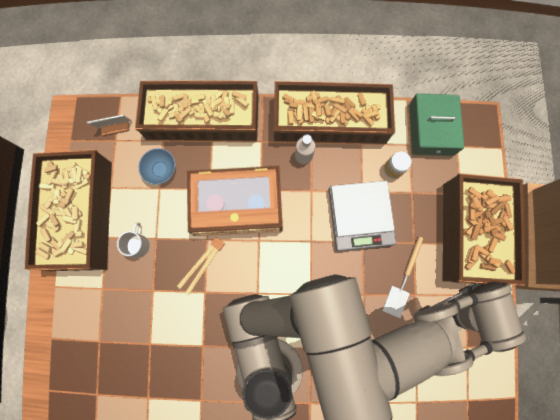

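View pics/scene0.png

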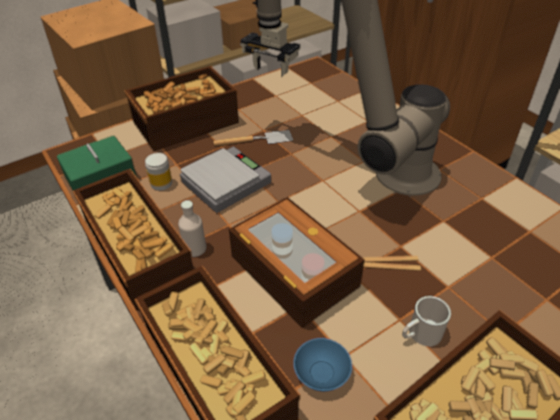

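Top view: the box is at about (235,200) px, with the brass spot at (234,217) on the robot side. The red cap is at left (215,203, +y) and the blue one at right (257,203). The scale is at (362,215) with its display toward the robot. Next I'll fit the box pose.

```bash
python3 - <<'E'
from h import *
np.set_printoptions(precision=4,suppress=True)
for cam,box in [('top',(150,140,300,250)),('scene',(215,180,375,335))]:
    W=np.load(f'{cam}0.npy'); img=cv2.imread(f'pics/{cam}0.png')
    l,t,r,b=box; sub=np.zeros(W.shape[:2],bool); sub[t:b,l:r]=1
    m=sub&(W[...,2]>.098)&(W[...,2]<.13)&(W[...,0]<.68)&(W[...,1]>-.06)&(W[...,1]<.3)
    m=cv2.morphologyEx(m.astype(np.uint8),cv2.MORPH_OPEN,np.ones((3,3)))>0
    p=W[m][:,:2].astype(np.float32); print(cam,'rim rect',cv2.minAreaRect(p),np.median(W[m][:,2]))
    hsv=cv2.cvtColor(img,cv2.COLOR_BGR2HSV).astype(int); H,S,V=hsv[...,0],hsv[...,1],hsv[...,2]
    y=m&(H>18)&(H<32)&(S>150)&(V>170)
    n,lab,st,ce=cv2.connectedComponentsWithStats(y.astype(np.uint8))
    for i in range(1,n):
        if st[i,4]>8: print(' brass',ce[i],st[i,4],np.nanmean(W[lab==i],0))
    # scale pan
    m=(W[...,2]>.05)&(W[...,2]<.07)&(W[...,1]<-.15)&(W[...,1]>-.45)&(W[...,0]>.38)&(W[...,0]<.66)
    m=cv2.morphologyEx(m.astype(np.uint8),cv2.MORPH_OPEN,np.ones((3,3)))>0
    pan=m&(S<40)&(V>120)
    print(' scale',cv2.minAreaRect(W[m][:,:2].astype(np.float32)),'pan',cv2.minAreaRect(W[pan][:,:2].astype(np.float32)),np.median(W[pan],0))
    # caps through pane: intersect pixel ray with cap plane z=.094
    c,T=T_cam(cam); o=T[:3,3]
    for q,(u,v) in {'red':((215,203) if cam=='top' else (313,264)),'blue':((257,203) if cam=='top' else (283,232))}.items():
        d=W[v,u]-o; print(' ',q,o+d*((.094-o[2])/d[2]))
s=status.read_state(); print('tool xyz',R.from_quat(s['tcp_rot']).as_matrix())
E
```

```text
top rim rect ((0.5489062666893005, 0.12374192476272583), (0.2010962963104248, 0.2996211647987366), 4.311295509338379) 0.11255490481546082
 scale ((0.5468829870223999, -0.3137575387954712), (0.19104604423046112, 0.22783465683460236), 6.752415657043457) pan ((0.5341871976852417, -0.29698821902275085), (0.16976580023765564, 0.1911488026380539), 6.368243217468262) [ 0.5316 -0.2952  0.0597]
  red [0.534  0.1841 0.094 ]
  blue [0.5363 0.049  0.094 ]
scene rim rect ((0.5506042242050171, 0.12301825731992722), (0.20414361357688904, 0.3062923848628998), 4.07558012008667) 0.10945428112810407
 brass [312.4286 230.7619] 42 [0.4885 0.1171 0.1122]
 brass [245.2381 238.4286] 21 [0.6457 0.0416 0.1135]
 brass [289.6071 281.25  ] 28 [0.6328 0.2188 0.1131]
 scale ((0.537070631980896, -0.29658326506614685), (0.17299047112464905, 0.19733187556266785), 6.372165203094482) pan ((0.537145733833313, -0.2972559630870819), (0.17299047112464905, 0.19597813487052917), 6.372165203094482) [ 0.541  -0.2906  0.0572]
  red [0.5455 0.1955 0.094 ]
  blue [0.5433 0.0625 0.094 ]
tool xyz [[ 0.9111  0.4122  0.    ]
 [ 0.4122 -0.9111 -0.0001]
 [-0.      0.0001 -1.    ]]
```

Box centre is (0.549, 0.1235) with yaw 4.2°. Both views and the brass marks agree on this. The pan centre is near (0.535, -0.297). I'm moving to hover over the brass spot with the gripper shut.

Request:
jog_arm:
  motion:
    - [[0.663,-0.574,0.089],0.112]
    - [[0.663,-0.574,0.089],0.112]
    - [[0.663,-0.574,0.089],0.112]
    - [[0.663,-0.574,0.089],0.112]
    - [[0.663,-0.574,0.089],0.112]
  grip: 0
  force: 20

```text
time_s: 1.8
eef_pos: [0.3205, -0.2522, 0.2016]
tcp_rot: [0.999, 0.036, 0.0, 0.0]
ft_force: [1.7, -0.1, 0.3]
finger_gap: 0.0564
```

```bash
cat > go.py <<'E'
import sys
from h import *
s=status.read_state(); M=R.from_quat(s['tcp_rot']).as_matrix(); yaw=np.arctan2(M[1,0],M[0,0])
print('t',round(s['time_s'],2),'tcp',np.round(s['eef_pos'],4),'yaw',round(yaw,4),'F',np.round(s['ft_force'],2),'gap',round(s['finger_gap'],4),'tilt',np.round(M[:,2],3))
a=[float(x) for x in sys.argv[1:]]
if a: print('shift',np.round(tool(a[:3],s),4),'roll',round(((yaw-a[3]+np.pi)%(2*np.pi)-np.pi)/np.pi,4))
E
python3 go.py 0.4917 0.1193 0.15 0.073
```

```text
t 1.8 tcp [ 0.3205 -0.2522  0.2016] yaw 0.0721 F [ 1.71 -0.07  0.27] gap 0.0564 tilt [ 0.001 -0.001 -1.   ]
shift [ 0.2633 -0.4776  0.0687] roll -0.0003
```

Request:
jog_arm:
  motion:
    - [[0.263,-0.478,0.069],0]
    - [[0.263,-0.478,0.069],0]
    - [[0.263,-0.478,0.069],0]
    - [[0.263,-0.478,0.069],0]
    - [[0.263,-0.478,0.069],0]

```text
time_s: 2.3
eef_pos: [0.4242, -0.0265, 0.1704]
tcp_rot: [0.999, 0.036, 0.001, 0.0]
ft_force: [1.0, -0.8, 0.4]
finger_gap: 0.0168
```

```bash
python3 go.py 0.4917 0.1193 0.15 0.073
```

```text
t 2.3 tcp [ 0.4242 -0.0265  0.1704] yaw 0.0729 F [ 0.98 -0.81  0.35] gap 0.0168 tilt [ 0.001 -0.    -1.   ]
shift [ 0.1039 -0.1873  0.0272] roll -0.0
```

Request:
jog_arm:
  motion:
    - [[0.104,-0.187,0.027],0]
    - [[0.104,-0.187,0.027],0]
    - [[0.104,-0.187,0.027],0]
    - [[0.104,-0.187,0.027],0]
    - [[0.104,-0.187,0.027],0]

```text
time_s: 2.8
eef_pos: [0.4911, 0.1186, 0.1494]
tcp_rot: [0.999, 0.038, -0.0, 0.0]
ft_force: [0.9, 0.5, 0.3]
finger_gap: 0.0004
```

```bash
python3 - <<'E'
from h import *
s=status.read_state(); img,d=viewer.read_camera('wrist'); cv2.imwrite('pics/wrist1.png',img)
W=world('wrist',d,s); hsv=cv2.cvtColor(img,cv2.COLOR_BGR2HSV).astype(int)
y=(hsv[...,0]>18)&(hsv[...,0]<34)&(hsv[...,1]>120)&(hsv[...,2]>140)
n,l,st,ce=cv2.connectedComponentsWithStats(y.astype(np.uint8))
for i in range(1,n):
    if st[i,4]>40: print(ce[i],st[i,4],np.nanmedian(W[l==i],0))
E
python3 go.py 0.4917 0.1193 0.12 0.073
```

```text
[271.89873418 297.97468354] 79 [0.52352757 0.12321072 0.23371012]
t 2.85 tcp [0.4907 0.1172 0.1497] yaw 0.0746 F [ 0.74 -0.23  0.48] gap 0.0003 tilt [-0.001 -0.001 -1.   ]
shift [ 0.0016 -0.0027  0.0395] roll 0.0005
```

View pics/wrist1.png

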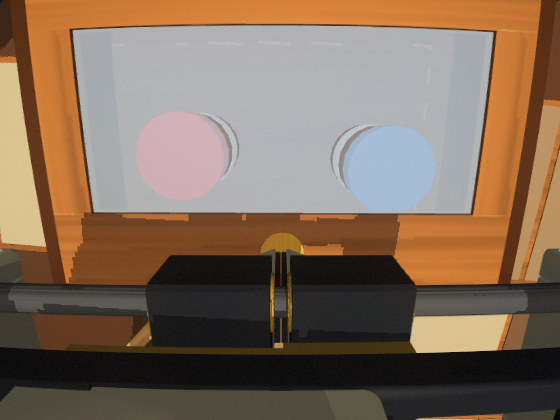

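Wrist view: the closed fingertips sit just in front of the brass spot (282,245), centred on it left to right. The red cap is at left and the blue at right. I'm pressing down in small steps.

Request:
jog_arm:
  motion:
    - [[0.0,0,0.03],0]
    - [[0,0,0.042],0]
    - [[0,0,0.045],0]
    - [[0,0,0.048],0]
    - [[0,0,0.051],0]

```text
time_s: 3.35
eef_pos: [0.4913, 0.1164, 0.1125]
tcp_rot: [0.999, 0.036, 0.0, 0.0]
ft_force: [-2.8, -2.5, 5.4]
finger_gap: 0.0002
```

```bash
python3 go.py 0.4917 0.1193 0.108 0.073
```

```text
t 3.35 tcp [0.4913 0.1164 0.1125] yaw 0.0723 F [-2.8  -2.51  5.43] gap 0.0002 tilt [ 0.001 -0.001 -1.   ]
shift [ 0.0009 -0.0039  0.006 ] roll -0.0002
```

Request:
jog_arm:
  motion:
    - [[0,0,0.0025],0]
    - [[0,0,0.005],0]
    - [[0,0,0.007],0]
    - [[0,0,0.007],0]

```text
time_s: 3.75
eef_pos: [0.4915, 0.117, 0.1066]
tcp_rot: [0.999, 0.037, 0.001, 0.0]
ft_force: [-0.8, -3.6, 4.8]
finger_gap: 0.0003
```

```bash
python3 go.py 0.4917 0.1193 0.108 0.073
```

```text
t 3.75 tcp [0.4915 0.117  0.1066] yaw 0.073 F [-0.82 -3.58  4.81] gap 0.0003 tilt [ 0.001 -0.    -1.   ]
shift [ 0.0005 -0.003  -0.0018] roll 0.0
```

Pressed about 7.5 mm, well past the click depth. Next comes the arc for easing the lid up.

```bash
python3 - <<'E'
import numpy as np
a=np.r_[-.05,-.035,-.01,.025,.065,.11+np.arange(0,1.5,.055)]
a=a[a<1.5]
r=.155; x=-r*np.cos(a)+.005*np.sin(a)+.0095*np.clip(1,0,1); z=r*np.sin(a)+.005*np.cos(a)
X=x/.75; Z=-z/.75
for k in range(0,len(a)-1,5):
    print('a->%.2f'%a[min(k+5,len(a)-1)],[[[round(X[j]-X[k],4),0,round(Z[j]-Z[k],4)],0] for j in range(k+1,min(k+6,len(a)))])
E
```

```text
a->0.11 [[[np.float64(-0.0), 0, np.float64(-0.0031)], 0], [[np.float64(0.0), 0, np.float64(-0.0083)], 0], [[np.float64(0.0003), 0, np.float64(-0.0155)], 0], [[np.float64(0.0009), 0, np.float64(-0.0237)], 0], [[np.float64(0.0021), 0, np.float64(-0.033)], 0]]
a->0.39 [[[np.float64(0.0019), 0, np.float64(-0.0112)], 0], [[np.float64(0.0045), 0, np.float64(-0.0223)], 0], [[np.float64(0.0076), 0, np.float64(-0.0332)], 0], [[np.float64(0.0113), 0, np.float64(-0.044)], 0], [[np.float64(0.0157), 0, np.float64(-0.0545)], 0]]
a->0.66 [[[np.float64(0.0049), 0, np.float64(-0.0103)], 0], [[np.float64(0.0103), 0, np.float64(-0.0202)], 0], [[np.float64(0.0163), 0, np.float64(-0.0299)], 0], [[np.float64(0.0228), 0, np.float64(-0.0392)], 0], [[np.float64(0.0299), 0, np.float64(-0.0482)], 0]]
a->0.93 [[[np.float64(0.0075), 0, np.float64(-0.0086)], 0], [[np.float64(0.0155), 0, np.float64(-0.0167)], 0], [[np.float64(0.0238), 0, np.float64(-0.0244)], 0], [[np.float64(0.0326), 0, np.float64(-0.0316)], 0], [[np.float64(0.0418), 0, np.float64(-0.0383)], 0]]
a->1.21 [[[np.float64(0.0095), 0, np.float64(-0.0062)], 0], [[np.float64(0.0194), 0, np.float64(-0.0119)], 0], [[np.float64(0.0296), 0, np.float64(-0.017)], 0], [[np.float64(0.04), 0, np.float64(-0.0215)], 0], [[np.float64(0.0506), 0, np.float64(-0.0255)], 0]]
a->1.49 [[[np.float64(0.0109), 0, np.float64(-0.0034)], 0], [[np.float64(0.0219), 0, np.float64(-0.0061)], 0], [[np.float64(0.0331), 0, np.float64(-0.0083)], 0], [[np.float64(0.0443), 0, np.float64(-0.0098)], 0], [[np.float64(0.0557), 0, np.float64(-0.0108)], 0]]
```

Request:
jog_arm:
  motion:
    - [[0,0,-0.003],0]
    - [[0,0,-0.008],0]
    - [[0,0,-0.0155],0]
    - [[0.001,0,-0.0237],0]
    - [[0.002,0,-0.033],0]

```text
time_s: 4.25
eef_pos: [0.4926, 0.1175, 0.1319]
tcp_rot: [0.999, 0.036, 0.0, -0.0]
ft_force: [-0.0, -0.4, 2.2]
finger_gap: 0.0002
```

```bash
python3 go.py; python3 - <<'E'
from h import *
img,d=viewer.read_camera('scene'); W=world('scene',d)
for r in finder.outline_of('scene','lid')[:1]:
    p=W[r['region']]; print(r['confidence'],np.nanpercentile(p[:,2],[5,50,95]))
cv2.imwrite('pics/s2.png',cv2.resize(img[150:330,180:420],None,fx=3,fy=3))
E
```

```text
t 4.25 tcp [0.4926 0.1175 0.1319] yaw 0.0729 F [-0.01 -0.45  2.16] gap 0.0002 tilt [ 0.  0. -1.]
0.8 [0.11027641 0.11781777 0.12964572]
```

View pics/s2.png

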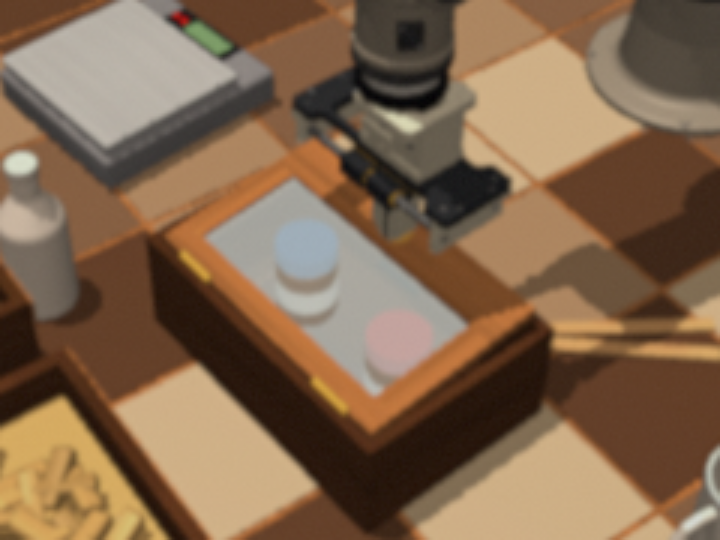

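The crop shows the lid following the fingertip, with its front raised to about 0.13 m and 2.2 N of contact, so the latch is free. I'm continuing the arc.

Request:
jog_arm:
  motion:
    - [[0.002,0,-0.011],0]
    - [[0.0045,0,-0.022],0]
    - [[0.0075,0,-0.033],0]
    - [[0.0113,0,-0.044],0]
    - [[0.0157,0,-0.0545],0]

```text
time_s: 4.85
eef_pos: [0.5045, 0.1182, 0.1729]
tcp_rot: [0.999, 0.036, 0.0, -0.0]
ft_force: [0.8, 0.4, 3.2]
finger_gap: 0.0007
```

Request:
jog_arm:
  motion:
    - [[0.005,0,-0.0103],0]
    - [[0.0103,0,-0.0202],0]
    - [[0.0163,0,-0.0299],0]
    - [[0.0228,0,-0.0392],0]
    - [[0.0299,0,-0.0482],0]

```text
time_s: 5.35
eef_pos: [0.5271, 0.1198, 0.2088]
tcp_rot: [0.999, 0.036, 0.0, 0.0]
ft_force: [-0.6, 0.4, 1.2]
finger_gap: 0.0006
```

Request:
jog_arm:
  motion:
    - [[0.0075,0,-0.0086],0]
    - [[0.0155,0,-0.0167],0]
    - [[0.0238,0,-0.0244],0]
    - [[0.0326,0,-0.0316],0]
    - [[0.0418,0,-0.0383],0]

```text
time_s: 5.85
eef_pos: [0.5585, 0.122, 0.2374]
tcp_rot: [0.999, 0.036, -0.0, 0.0]
ft_force: [-0.3, -0.4, 0.6]
finger_gap: 0.0006
```

```bash
python3 go.py
```

```text
t 5.85 tcp [0.5585 0.122  0.2374] yaw 0.0729 F [-0.26 -0.35  0.61] gap 0.0006 tilt [-0. -0. -1.]
```

Request:
jog_arm:
  motion:
    - [[0.008,0,-0.0055],0]
    - [[0.0175,0,-0.0115],0]
    - [[0.028,0,-0.0165],0]
    - [[0.039,0,-0.0215],0]
    - [[0.0506,0,-0.0255],0]

```text
time_s: 6.35
eef_pos: [0.5963, 0.1248, 0.2564]
tcp_rot: [0.999, 0.036, -0.0, 0.0]
ft_force: [0.3, 0.8, 0.2]
finger_gap: 0.0003
```

Request:
jog_arm:
  motion:
    - [[0.0095,0,-0.0034],0]
    - [[0.02,0,-0.0061],0]
    - [[0.031,0,-0.0083],0]
    - [[0.043,0,-0.0098],0]
    - [[0.0557,0,-0.0108],0]

```text
time_s: 6.85
eef_pos: [0.6379, 0.1279, 0.2642]
tcp_rot: [0.999, 0.036, -0.0, 0.0]
ft_force: [0.6, -0.4, -0.2]
finger_gap: 0.0006
```

```bash
python3 go.py; python3 - <<'E'
from h import *
img,d=viewer.read_camera('scene'); W=world('scene',d); cv2.imwrite('pics/s3.png',cv2.resize(img[130:330,180:420],None,fx=3,fy=3))
E
```

```text
t 6.85 tcp [0.6379 0.1279 0.2642] yaw 0.0729 F [ 0.65 -0.44 -0.25] gap 0.0006 tilt [-0. -0. -1.]
```

View pics/s3.png

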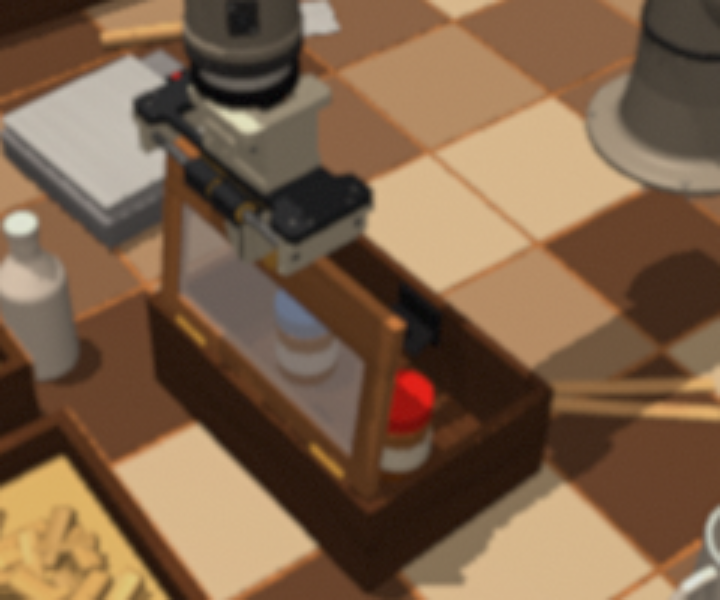

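The lid is up against the hinge-side stop, and the red jar is visible standing in the box at (405,420) in the crop. I'm backing the finger off, then up, and re-measuring the lid and jar.

Request:
jog_arm:
  motion:
    - [[0.015,0,0],0]
    - [[0.03,0,-0.02],0]
    - [[0.03,0,-0.08],0]
    - [[0.03,0,-0.14],0]
    - [[0.03,0,-0.14],0]
  grip: 100

```text
time_s: 7.4
eef_pos: [0.6612, 0.1296, 0.3768]
tcp_rot: [0.999, 0.036, 0.006, -0.0]
ft_force: [-0.4, 0.7, 0.5]
finger_gap: 0.0355
```

```bash
cat > jars.py <<'E'
from h import *
np.set_printoptions(precision=4,suppress=True)
c0=np.array([.549,.1235]); ex=np.array([np.cos(.073),np.sin(.073)]); ey=np.array([-ex[1],ex[0]])
for cam in ['scene','top']:
    img,d=viewer.read_camera(cam); W=world(cam,d)
    for q in ['jar_red','jar_blue']:
        for r in finder.outline_of(cam,q)[:1]:
            p=W[r['region']]; p=p[~np.isnan(p).any(1)]
            cap=p[p[:,2]>np.percentile(p[:,2],95)-.008]
            print(cam,q,round(r['confidence'],2),r['box'],len(p),'top z',np.percentile(p[:,2],95),'cap circle',cv2.minEnclosingCircle(cap[:,:2].astype(np.float32)),len(cap))
    b=np.stack([(W[...,:2]-c0)@ex,(W[...,:2]-c0)@ey,W[...,2]],-1)
    m=(abs(b[...,1])<.145)&(b[...,0]>.03)&(b[...,0]<.12)&(b[...,2]>.14)&(b[...,2]<.29)
    q=b[m]
    if len(q)>50:
        k=np.polyfit(q[:,2],q[:,0],1); print(cam,'lid n',len(q),'angle',np.pi/2+np.arctan(k[0]),'top',q[:,2].max())
E
python3 jars.py; python3 go.py
```

```text
scene jar_red 0.56 [304.6, 256.6, 325.2, 292.1] 462 top z 0.09340988647415817 cap circle ((0.5693867206573486, 0.218558669090271), 0.06910987943410873) 186
scene jar_blue 0.46 [144.1, 153.3, 172.3, 190.1] 774 top z 0.09958183411460893 cap circle ((0.6882031559944153, -0.4198331832885742), 0.035770561546087265) 227
scene lid n 4115 angle 1.4551629393045988 top 0.2856446792268339
top jar_blue 0.58 [248.5, 194.4, 263.7, 215.7] 287 top z 0.09749159019196112 cap circle ((0.5382381081581116, 0.05324422940611839), 0.027770183980464935) 217
top lid n 382 angle 1.4439304029459905 top 0.2887038504814792
t 7.7 tcp [0.6595 0.1295 0.3673] yaw 0.0729 F [-0.55 -0.73 -0.05] gap 0.0602 tilt [-0.004 -0.    -1.   ]
```

Both cameras put the lid at about 1.45 rad, at its stop. I'm moving back over the box to look at the red jar with the wrist camera.

```bash
python3 go.py 0.48 0.18 0.34 0.073
```

```text
t 7.7 tcp [0.6595 0.1295 0.3673] yaw 0.0729 F [-0.55 -0.73 -0.05] gap 0.0602 tilt [-0.004 -0.    -1.   ]
shift [-0.2336 -0.0847  0.0372] roll -0.0
```

Request:
jog_arm:
  motion:
    - [[-0.2336,-0.085,0],0]
    - [[-0.2336,-0.085,0],0]
    - [[-0.2336,-0.085,0.0],0]
    - [[-0.2336,-0.085,0.0],0]
    - [[-0.2336,-0.085,0.06],0]

```text
time_s: 8.2
eef_pos: [0.479, 0.1822, 0.3295]
tcp_rot: [0.999, 0.038, 0.006, -0.001]
ft_force: [2.6, -0.1, -1.0]
finger_gap: 0.0916
```

```bash
cat > wj.py <<'E'
from h import *
s=status.read_state(); img,d=viewer.read_camera('wrist'); cv2.imwrite('pics/wj.png',img); W=world('wrist',d,s)
hsv=cv2.cvtColor(img,cv2.COLOR_BGR2HSV).astype(int); H,S=hsv[...,0],hsv[...,1]
for n,m in {'red':((H<6)|(H>172))&(S>150),'blue':(H>95)&(H<125)&(S>60)}.items():
    m=m&(W[...,2]>.085)&(W[...,2]<.105)&(hsv[...,2]>60)
    m=cv2.morphologyEx(m.astype(np.uint8),cv2.MORPH_OPEN,np.ones((5,5)))>0
    if m.sum()>30: p=W[m]; print(n,m.sum(),'mean px',np.argwhere(m).mean(0),cv2.minEnclosingCircle(p[:,:2].astype(np.float32)),np.median(p,0))
E
python3 wj.py; python3 go.py
```

```text
red 1948 mean px [136.15862423 281.85215606] ((0.5378462672233582, 0.18545489013195038), 0.02829791232943535) [0.53826775 0.18564609 0.09301681]
blue 1938 mean px [144.65737874 397.5247678 ] ((0.539104163646698, 0.052534300833940506), 0.028956091031432152) [0.5393791  0.05359617 0.09301637]
t 8.25 tcp [0.4751 0.1804 0.3171] yaw 0.075 F [-2.27 -0.04 -7.72] gap 0.0915 tilt [-0.01  -0.002 -1.   ]
```

View pics/wj.png

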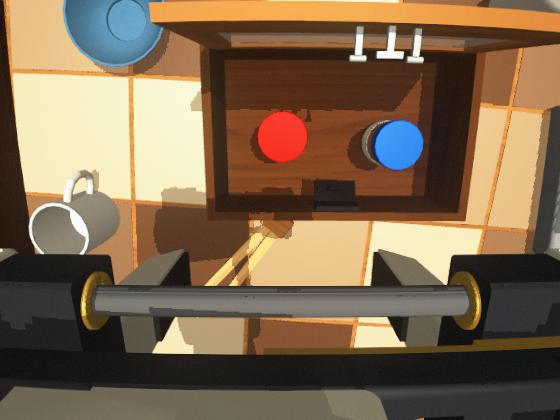

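The wrist view shows the red cap at (282,136) px, which is (0.538, 0.1855) in the world at z 0.093. The blue jar is undisturbed. Approaching the red jar.

```bash
python3 go.py 0.538 0.1855 0.16 0.073
```

```text
t 8.25 tcp [0.4751 0.1804 0.3171] yaw 0.075 F [-2.27 -0.04 -7.72] gap 0.0915 tilt [-0.01  -0.002 -1.   ]
shift [ 0.0862 -0.0008  0.2086] roll 0.0006
```

Request:
jog_arm:
  motion:
    - [[0.084,0,0.2],0]
    - [[0.084,0,0.2],0]
    - [[0.084,0,0.2],0]
    - [[0.084,0,0.2],0]
    - [[0.084,0,0.2],0]

```text
time_s: 8.75
eef_pos: [0.5427, 0.1844, 0.1721]
tcp_rot: [0.999, 0.036, -0.003, 0.001]
ft_force: [0.6, -0.3, 0.2]
finger_gap: 0.092
```

```bash
python3 go.py 0.538 0.1855 0.058 0.073;python3 wj.py;
```

```text
t 8.75 tcp [0.5427 0.1844 0.1721] yaw 0.0723 F [ 0.65 -0.34  0.17] gap 0.092 tilt [-0.006 -0.001 -1.   ]
shift [-0.0053 -0.0021  0.1521] roll -0.0002
red 4573 mean px [228.6759239  278.26262847] ((0.5382895469665527, 0.1852836161851883), 0.02859976701438427) [0.5398114  0.18581697 0.0929587 ]
blue 2888 mean px [235.3434903  445.66932133] ((0.5397018194198608, 0.052799101918935776), 0.028670910745859146) [0.54347476 0.06212206 0.09293527]
```

Request:
jog_arm:
  motion:
    - [[-0.005,-0.001,0.04],0]
    - [[-0.005,-0.001,0.08],0]
    - [[-0.005,-0.001,0.115],0]
    - [[-0.005,-0.001,0.14],0]
    - [[-0.005,-0.001,0.151],0]

```text
time_s: 9.3
eef_pos: [0.5399, 0.1856, 0.0621]
tcp_rot: [0.999, 0.037, 0.001, -0.0]
ft_force: [0.5, -0.4, 0.8]
finger_gap: 0.0919
```

```bash
python3 go.py 0.5383 0.1853 0.058 0.073
```

```text
t 9.3 tcp [0.5399 0.1856 0.0621] yaw 0.0731 F [ 0.53 -0.41  0.78] gap 0.0919 tilt [ 0.001  0.    -1.   ]
shift [-0.0021  0.0002  0.0055] roll 0.0
```

Request:
jog_arm:
  motion:
    - [[-0.0015,0,0],0]
    - [[-0.0015,0,0],0]
    - [[-0.0015,0,0],0]
    - [[-0.0015,0,0],0]
    - [[-0.0015,0,0],0]
  grip: 0
  force: 20

```text
time_s: 9.8
eef_pos: [0.5388, 0.1853, 0.0616]
tcp_rot: [0.999, 0.036, 0.001, -0.0]
ft_force: [0.1, 0.2, -0.8]
finger_gap: 0.056
```

Request:
jog_arm:
  motion:
    - [[0,0,0],0]
    - [[0,0,0],0]
    - [[0,0,-0.004],0]
    - [[0,0,-0.015],0]
    - [[0,0,-0.03],0]

```text
time_s: 10.3
eef_pos: [0.5378, 0.1851, 0.0834]
tcp_rot: [0.999, 0.036, -0.001, 0.0]
ft_force: [0.3, -0.4, -2.1]
finger_gap: 0.0557
```

```bash
python3 go.py
```

```text
t 10.3 tcp [0.5378 0.1851 0.0834] yaw 0.0729 F [ 0.29 -0.37 -2.09] gap 0.0557 tilt [-0.002 -0.001 -1.   ]
```

Jar held: the gap is 55.7 mm and the load is about 2 N. Lifting clear of the rim, then across.

Request:
jog_arm:
  motion:
    - [[0,0,-0.04],0]
    - [[0,0,-0.09],0]
    - [[0,0,-0.14],0]
    - [[0,0,-0.19],0]
    - [[0,0,-0.21],0]

```text
time_s: 10.8
eef_pos: [0.5396, 0.1855, 0.2461]
tcp_rot: [0.999, 0.036, 0.004, -0.001]
ft_force: [-0.1, -0.7, -1.7]
finger_gap: 0.0554
```

```bash
python3 go.py 0.535 -0.297 0.22 0.073
```

```text
t 10.8 tcp [0.5396 0.1855 0.2461] yaw 0.073 F [-0.07 -0.7  -1.66] gap 0.0554 tilt [ 0.007  0.001 -1.   ]
shift [-0.0533  0.6412  0.0339] roll -0.0
```

Request:
jog_arm:
  motion:
    - [[-0.003,0.03,0],0]
    - [[-0.007,0.08,0],0]
    - [[-0.011,0.135,0],0]
    - [[-0.016,0.19,0],0]
    - [[-0.02,0.245,0],0]

```text
time_s: 11.3
eef_pos: [0.5364, -0.0005, 0.2418]
tcp_rot: [0.999, 0.037, 0.0, 0.0]
ft_force: [0.4, -0.3, -2.4]
finger_gap: 0.0557
```

Request:
jog_arm:
  motion:
    - [[-0.004,0.055,0],0]
    - [[-0.009,0.11,0],0]
    - [[-0.014,0.165,0],0]
    - [[-0.018,0.22,0],0]
    - [[-0.022,0.265,0],0]

```text
time_s: 11.8
eef_pos: [0.5344, -0.2008, 0.2418]
tcp_rot: [0.999, 0.036, 0.0, 0.0]
ft_force: [-0.2, 0.7, -2.3]
finger_gap: 0.056
```

```bash
python3 go.py 0.535 -0.297 0.135 0.073
```

```text
t 11.8 tcp [ 0.5344 -0.2008  0.2418] yaw 0.0719 F [-0.19  0.69 -2.25] gap 0.056 tilt [ 0.    -0.001 -1.   ]
shift [-0.0085  0.1279  0.1425] roll -0.0003
```

Request:
jog_arm:
  motion:
    - [[-0.004,0.05,0],0]
    - [[-0.007,0.1,0.02],0]
    - [[-0.0085,0.128,0.06],0]
    - [[-0.0085,0.128,0.1],0]
    - [[-0.0085,0.128,0.135],0]

```text
time_s: 12.3
eef_pos: [0.5349, -0.2955, 0.1388]
tcp_rot: [0.999, 0.036, -0.0, -0.0]
ft_force: [0.1, -1.2, -3.0]
finger_gap: 0.0554
```

Request:
jog_arm:
  motion:
    - [[0,0,0.004],0]
    - [[0,0,0.008],0]
    - [[0,0,0.012],0]
    - [[0,0,0.0155],0]
    - [[0,0,0.0175],0]

```text
time_s: 12.8
eef_pos: [0.536, -0.2948, 0.1276]
tcp_rot: [0.999, 0.037, 0.001, 0.001]
ft_force: [-0.4, 0.2, -1.8]
finger_gap: 0.0557
```

```bash
python3 go.py 0.535 -0.297 0.1115 0.073;python3 - <<'E'
from h import *
img,d=viewer.read_camera('scene'); cv2.imwrite('pics/s5.png',cv2.resize(img[80:260,130:370],None,fx=3,fy=3))
E
```

```text
t 12.8 tcp [ 0.536  -0.2948  0.1276] yaw 0.0732 F [-0.43  0.21 -1.77] gap 0.0557 tilt [ 0.001 -0.001 -1.   ]
shift [-0.0015  0.0028  0.0214] roll 0.0001
```

View pics/s5.png

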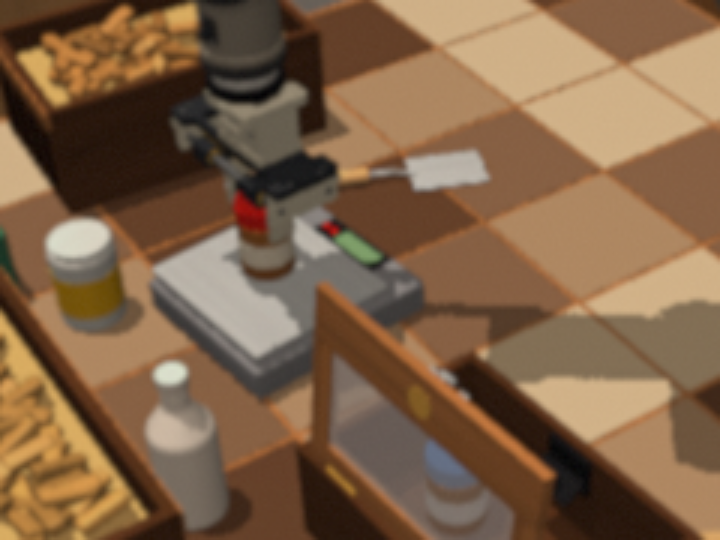

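The jar hangs upright above the middle of the pan (270,265 in the crop), with the lid open and the blue jar in place. About 16 mm is left; lowering slowly.

Request:
jog_arm:
  motion:
    - [[0,0,0.004],0]
    - [[0,0,0.008],0]
    - [[0,0,0.012],0]
    - [[0,0,0.015],0]
    - [[0,0,0.017],0]

```text
time_s: 13.35
eef_pos: [0.5354, -0.2947, 0.1135]
tcp_rot: [0.999, 0.036, -0.0, -0.0]
ft_force: [-0.5, -1.1, -2.2]
finger_gap: 0.0561
```

Request:
jog_arm:
  motion:
    - [[0,0,0.001],0]
    - [[0,0,0.002],0]
    - [[0,0,0.002],0]

```text
time_s: 13.65
eef_pos: [0.5355, -0.2947, 0.1124]
tcp_rot: [0.999, 0.036, 0.0, 0.0]
ft_force: [-0.5, 0.3, -2.8]
finger_gap: 0.0557
```

```bash
python3 go.py
```

```text
t 13.65 tcp [ 0.5355 -0.2947  0.1124] yaw 0.073 F [-0.49  0.28 -2.85] gap 0.0557 tilt [ 0. -0. -1.]
```

Not touching yet. Half-millimetre steps from here.

Request:
jog_arm:
  motion:
    - [[0,0,0.0006],0]
    - [[0,0,0.0012],0]
    - [[0,0,0.0018],0]
    - [[0,0,0.0018],0]

```text
time_s: 14.05
eef_pos: [0.5356, -0.2947, 0.1116]
tcp_rot: [0.999, 0.037, 0.0, 0.0]
ft_force: [-0.8, 1.2, 3.2]
finger_gap: 0.0554
```

```bash
python3 go.py
```

```text
t 14.05 tcp [ 0.5356 -0.2947  0.1116] yaw 0.073 F [-0.79  1.24  3.23] gap 0.0554 tilt [ 0.001 -0.    -1.   ]
```

Contact: the force went from -2.8 N to +3.2 N. Releasing and retreating.

Request:
jog_arm:
  motion:
    - [[0,0,0],0]
    - [[0,0,0],0]
    - [[0,0,0],0]
    - [[0,0,0],0]
    - [[0,0,0],0]
  grip: 100

```text
time_s: 14.55
eef_pos: [0.5355, -0.2948, 0.111]
tcp_rot: [0.999, 0.036, 0.0, 0.0]
ft_force: [-0.6, 0.8, -0.4]
finger_gap: 0.0897
```

Request:
jog_arm:
  motion:
    - [[0,0,-0.015],0]
    - [[0,0,-0.05],0]
    - [[0,0,-0.1],0]
    - [[0,0,-0.15],0]
    - [[0,0,-0.2],0]

```text
time_s: 15.05
eef_pos: [0.5354, -0.2946, 0.2635]
tcp_rot: [0.999, 0.036, 0.0, 0.0]
ft_force: [1.6, -0.2, 0.2]
finger_gap: 0.0918
```

Request:
jog_arm:
  motion:
    - [[-0.05,0,-0.02],0]
    - [[-0.1,0,-0.02],0]
    - [[-0.15,0,-0.02],0]
    - [[-0.15,0,-0.02],0]
    - [[-0.15,0,-0.02],0]

```text
time_s: 15.55
eef_pos: [0.4231, -0.3032, 0.2773]
tcp_rot: [0.999, 0.036, 0.001, 0.001]
ft_force: [0.2, 1.1, -0.1]
finger_gap: 0.0918
```

```bash
python3 go.py; sed -i 's/wj.png/wj2.png/' wj.py; python3 wj.py; python3 jars.py; python3 - <<'E'
from h import *
img,d=viewer.read_camera('scene'); cv2.imwrite('pics/s6.png',img)
for cam in ['top','scene']:
    W0=np.load(f'{cam}0.npy'); i0=cv2.imread(f'pics/{cam}0.png')
    img,d=viewer.read_camera(cam); W=world(cam,d)
    for q in ['mug','bowl','spray','tin','spatula','tongs']:
        for r in finder.outline_of(cam,q)[:1]: print(cam,q,round(r['confidence'],2),r['box'],np.round(np.nanmedian(W[r['region']],0),3))
E
```

```text
t 15.55 tcp [ 0.4231 -0.3032  0.2773] yaw 0.0716 F [ 0.17  1.08 -0.12] gap 0.0918 tilt [ 0.002 -0.001 -1.   ]
scene jar_red 0.64 [205.2, 148.8, 230.8, 181.2] 560 top z 0.14331953338003814 cap circle ((0.5371025800704956, -0.2935762107372284), 0.031255122274160385) 189
scene lid n 4117 angle 1.4553761052173126 top 0.2865396443116781
top jar_red 0.71 [355.5, 198.5, 374.3, 215.1] 332 top z 0.1477824862626164 cap circle ((0.5346399545669556, -0.2939549386501312), 0.028456786647439003) 244
top jar_blue 0.78 [248.7, 194.3, 262.8, 212.5] 272 top z 0.09783671686626645 cap circle ((0.5376939177513123, 0.05361073836684227), 0.02757422998547554) 213
top lid n 1019 angle 1.4473032953498903 top 0.28997924169918066
top mug 0.79 [116.9, 220.7, 149.5, 256.2] [0.404 0.465 0.039]
top bowl 0.69 [139.0, 148.4, 174.7, 184.2] [0.678 0.411 0.02 ]
top spray 0.88 [294.4, 133.2, 313.7, 163.5] [ 0.711 -0.102  0.112]
top tin 0.63 [379.7, 149.3, 411.4, 179.3] [ 0.675 -0.411  0.095]
top spatula 0.67 [383.4, 242.7, 416.9, 318.0] [ 0.223 -0.422  0.003]
top tongs 0.87 [180.1, 238.7, 224.3, 298.2] [0.345 0.231 0.007]
scene mug 0.97 [406.1, 298.3, 450.3, 344.5] [0.41  0.458 0.054]
scene bowl 0.75 [227.5, 170.3, 364.8, 327.0] [0.624 0.168 0.106]
scene spray 0.84 [178.5, 199.4, 205.7, 252.7] [ 0.737 -0.082  0.098]
scene tin 0.87 [146.5, 152.6, 169.4, 192.0] [ 0.697 -0.396  0.069]
scene spatula 0.93 [217.9, 128.8, 291.8, 146.9] [ 0.267 -0.444  0.002]
scene tongs 0.85 [366.2, 256.7, 421.1, 269.1] [0.32  0.252 0.002]
```

View pics/s6.png

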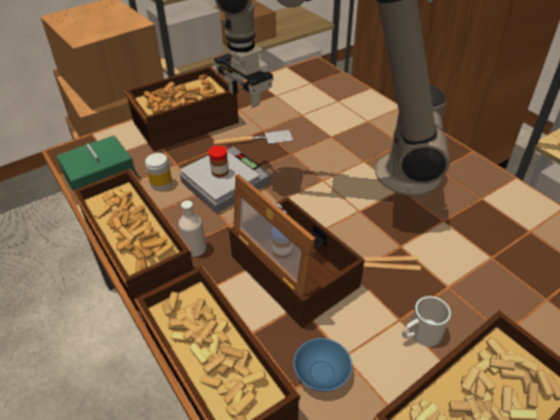

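The red jar stands upright mid-pan at (218,162) px, the lid is open, the blue jar is in the box, and nothing else has moved. Handing in.

```bash
python3 -c "
from rig import workorder; print(workorder.close_job())"
```

```text
the job is handed in; nothing more can be done
None
```

The job is done and handed in at about 16 s of robot time; no verdict was reported.

I pressed the brass spot down about 7.5 mm until the latch freed, then let the lid follow the closed fingertips up to its stop. I took the red-capped jar out and lowered it onto the scale until it just touched, at about 3 N, then let go and backed away.

**Last checks:**
- **Lid:** both cameras put it at about 1.45 rad, fully open.
- **Red jar:** upright, about 3 mm from the pan centre I measured. Its top is at 0.143–0.148 m, where 0.144 m is expected.
- **Blue jar:** within about 1 mm of where it was measured earlier.
- **Other items:** the mug, bowl, bottle, tin, spatula and tongs look unmoved in the last picture, and the robot was clear of everything.

**Disagreements:**
- In the scene picture the network took the box for the bowl. The top picture and my own look show the bowl unmoved.
- The spatula and tongs shifted by 10–25 mm in the top camera's median points, with changed visible outlines. The scene camera had them within about 4 mm.
- The final wrist-camera check found neither cap.
- I never read the lid's speed or the latch directly. I judged them from contact force and pictures; contact force faded to about zero on the last part of the opening.

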